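# Shift the feed gearbox into third

### The job

Put the feed gearbox on the bench into third: with the fingers, push its lever gently out of its park slot and through the H-shaped gate into the slot whose plate has three raised ribs, until it is fully home against the slot's end, then leave it there. Only push the lever, do not grip it or force it against the gate, and leave the loose things on the bench where they stand.

Things in the scene. Friction and masses are not known exactly. Their poses are not given: they have to be found in the camera images.
- gearbox: Grey cast gearbox bolted to the bench, origin at the middle of its underside; x points to the side with the motor (away from the robot at yaw 0), y to its left, z up. On it a steel gate plate, 200 x 190 mm, upper face 108 mm above the bench. The motor, 96 mm thick, its top at 110 mm, lies beyond the +x face to x = 280 mm.
- gate_mid (a point): Centre of the H-shaped gate, on the gate plate's upper face; gearbox axes. A cross channel 18 mm wide runs along y through it; from its two ends (y = +24 and -24 mm) slots 16 mm wide run along x, to x = +32 and -32 mm: four slots. The lever's 12 mm stem runs in it. At each end of the channel its end wall lines up with the slots' outer walls. The channel's inner corners are rounded 5 mm.
- knob_mid (a point): Middle of the lever's black pear-shaped knob, 37 mm in diameter, 47 mm high (24 mm below this point, 23 mm above), at the stem's end. The lever tilts about a pivot 83 mm under gate_mid, 170 mm from this point: 195 mm above the bench if upright, about 180 mm at a slot's end, where it is 50 mm in x and 45 to 51 mm in y from gate_mid, above that slot's plate.
- yoke (a joint): Tilt of the lever along the slots, rad: 0 when the stem is in the middle of the cross channel (between -0.037 and +0.037 it is free to cross), positive towards the gearbox's +x; about +-0.315 against a slot's end. The lever needs 2 to 3 N at the knob to move and stays where it is left; over 35 N from the fingers is forcing it.
- lever (a joint): Tilt of the lever along the cross channel, rad: 0 at the centre, positive towards the gearbox's +y; about +-0.31 at the channel's ends, +-0.26 to +-0.31 in a slot. The lever starts in the park slot (-x, -y), whose plate carries one round boss 20 mm across.
- ribs1 (a point): Middle of the upper face of the slot plate with one raised rib: an aluminium plate 34 x 44 mm on the gate plate beyond the end of a slot, 50 mm in x and 48 mm in y from gate_mid; its black ribs are 26 x 6 mm, 3 mm high, along the gearbox's x. It is straight across from park, at (+x, -y); the other two are at the +y slots, either way round.
- ribs2 (a point): The same for the plate with two raised ribs, 13 mm apart.
- ribs3 (a point): The same for the plate with three raised ribs, 13 mm apart: the slot of third, the one to push the lever into.
- offcut: Loose pine offcut, 110 x 45 x 45 mm, origin at the middle of its underside. Leave alone.
- jar: Loose glass jar with a steel lid, 68 mm in diameter, 90 mm high, origin at the middle of its underside. Leave alone.
- screwdriver: Loose screwdriver lying on the bench. Leave alone.
- mug: Loose white mug, 80 mm in diameter, 90 mm high, origin at the middle of its underside. Leave alone.

How it is judged (in metres and radians):
At the end, for the whole second after the job is handed in: The lever stands fully home in the slot of the three-rib plate: its knob within 10 mm, seen from above, of that plate's middle and its tilt along the slot at least 0.285 of about 0.315 rad, at rest (horizontal distance between knob_mid and ribs3 below 0.01 m and (value of joint yoke above 0.285 rad or value of joint yoke below -0.285 rad) and velocity of joint yoke between -0.05 and 0.05 rad/s); the robot touches nothing.
It fails at once if the fingers gripped or forced the lever (more than 35 N between fingers and lever) (contact force between the fingers and lever above 35 N).
It fails at once if the offcut was moved more than 15 mm (distance of offcut from where it was at the start of the episode above 0.015 m).
It fails at once if the jar was moved more than 15 mm (distance of jar from where it was at the start of the episode above 0.015 m).
It fails at once if the screwdriver was moved more than 15 mm (distance of screwdriver from where it was at the start of the episode above 0.015 m).
It fails at once if the mug was moved more than 15 mm (distance of mug from where it was at the start of the episode above 0.015 m).
It also fails if it takes over 51 s, if anything falls off the work surface, if the arm or the gripper's body presses on something with over 40 N, if the wrist force passes 120 N, or if a joint passes its speed limit or range.

### The arm

A 6-joint arm with a two-finger parallel gripper is mounted at the origin on the work surface. World frame = base frame: x ahead of the robot, y to its left, z up, the work surface at z = 0. Lengths are in m, angles in degrees, forces in N, time in s.
With the tool pointing down it reaches from about 0.325 to 0.875 m from the base axis. Payload 4.4 kg.
Tool frame: the origin (TCP) lies at the centre of the arm's flange, where the gripper is bolted on; the fingertips stand 173 mm ahead of it and the grasp point (between the pads) lies pinch_z ahead of it (pinch_z is the distance from the TCP to the grasp point, in m); x points along the fingers, y is the direction in which the jaws open and shut, and the axes are right-handed (so a half turn about x gives the same grasp; the last joint's range is limited). The gripper opens to 85 mm and grips with 20 to 120 N. Pads are 22 mm wide; open, the fingers measure 114 mm over their backs; the gripper's body (76 mm by 85 mm) begins 54 mm behind the grasp point. The pads swing forward as they close: fully open they stand 13 mm farther back than shut.
Start: joints at [-76.347, 11.837, 88.321, -0, 79.842, -8.623], TCP at [0.218, -0.532, 0.405] pointing down, gripper open.
Joint ranges: [-156.59, 156.59], [-49.26, 127.26], [12.9, 141.05], [-63.56, 243.56], [4.71, 150.69], [-161.64, 161.64]. Speed limits (degrees/s): [159.86, 159.86, 180, 180, 180, 180].

### API

Orientations are given as [roll, pitch, yaw] about the fixed x, y, z axes, in that order (R = Rz(yaw) Ry(pitch) Rx(roll)).
In Python, from rig import read_state, camera, camera_info, finish_job, pinch_z gives the robot as it stands.
- The arm moves only by the tool drive_tool, never from a script. Its argument "commands" is a list of rows, each an object with "hand": the closure, from 0 (fully open) to 1 (shut); "offset": the shift along the tool's x, y, z in mm, a list of three; "twist": the turn, a rotation vector about the tool's x, y, z in rad, a list of three. In form: [{"hand": hand, "offset": [dx, dy, dz], "twist": [wx, wy, wz]}, ...]. A call has 1 to 5 rows; each row shifts and turns the commanded pose from where the row before left it, along the tool's axes as they then stand; what a row does not reach is not made up. A row lasts 1/10 s, in which the tool goes at most 50 mm and 8.59 degrees, less where a joint would pass 70% of its speed; a pose out of reach is approached as far as the arm can. A call with a gripper value outside its range is refused whole. The fingers move at their own pace and stop on an object; "force" is the grip in N (left out, the last holds). Time passes only in rows, so rows that do not move let the fingers close. It gives the time, the measured TCP pose, the force and the opening at its end, in the units of the state.
- read_state(): the state, without advancing time (a new reading comes with each control period).
- camera(name): name is "scene" or "side" or "wrist"; returns the picture (420x560x3 uint8, red, green, blue); there is no depth.
- camera_info(name): a dict with "fx", "fy", "cx", "cy" (pixels), "dist_coeffs" ([k1, k2, p1, p2, k3] as OpenCV has them; the pictures are not rectified), "pose" (4x4, takes a point from camera to world coordinates); the wrist camera has in their place "tool_from_camera" (4x4, takes a point from camera to tool coordinates, whose origin is the TCP and whose axes are the tool frame's). Camera axes: x right, y down, z forward; pixel columns grow to the right and rows downward; lengths in m; the calibration is good to about 2 mm. A picture is of the moment at which its call begins: read the wrist's pose just before it. camera_info takes no time and is no camera call.
- finish_job(): hands the job in, once; it reports no verdict.
The state is a dict: "time": time; "qpos": joint angles; "qd": joint speeds; "effort": joint torques, N m; "tcp_pos": TCP position; "ee_rot": TCP orientation; "contact_force": force on the tool from outside, world axes, zero at the start; "ft_torque": the same for the moment, N m; "grip_width": finger opening in m.
Only numpy, scipy, OpenCV 4.12 (cv2) and the standard library are available. Lean on these libraries where they do the work, as an engineer would, in place of code of your own. Each camera call takes 0.05 s, during which the arm holds its last target. There are 200 camera calls.

## Working session

There is one attempt and no reset: what is moved stays moved. The work goes in short steps, Python scripts to look and compute and a tool call to move; the robot and the scene stay as the last step left them, time stands still between calls to the robot, and variables do not carry over. Pictures are saved under pics/ and viewed, about 8 in all and at most 12, crops included, and the job is handed in when it is done.

Besides the shell and the picture viewer there is one more tool, called after "Call:" as name(argument=value, ...) on one line, values as JSON. drive_tool: Moves the arm, as the interface text tells. Its arguments: {"type":"object","properties":{"commands":{"type":"array","items":{"type":"object","properties":{"hand":{"type":"number"},"offset":{"type":"array","items":{"type":"number"}},"twist":{"type":"array","items":{"type":"number"}}}}},"force":{"type":"number"}},"required":["commands"]}

```bash
ls; mkdir -p pics; cat > h.py <<'E'
import numpy as np, cv2
from rig import *
from scipy.spatial.transform import Rotation as R
def T_wc(name):
    i=camera_info(name)
    if 'pose' in i: return i,np.array(i['pose'])
    s=read_state(); T=np.eye(4); T[:3,3]=s['tcp_pos']; T[:3,:3]=R.from_euler('xyz',s['ee_rot'],degrees=True).as_matrix()
    return i,T@np.array(i['tool_from_camera'])
def K(i): return np.array([[i['fx'],0,i['cx']],[0,i['fy'],i['cy']],[0,0,1.]])
def ray(i,T,uv):
    p=cv2.undistortPoints(np.array(uv,float).reshape(-1,1,2),K(i),np.array(i['dist_coeffs'])).reshape(-1,2)
    d=np.c_[p,np.ones(len(p))]@T[:3,:3].T
    return T[:3,3],d
def onz(i,T,uv,z):
    o,d=ray(i,T,uv); return o+d*((z-o[2])/d[:,2])[:,None]
def proj(i,T,P):
    Ti=np.linalg.inv(T); return cv2.projectPoints(np.array(P,float).reshape(-1,3),cv2.Rodrigues(Ti[:3,:3])[0],Ti[:3,3],K(i),np.array(i['dist_coeffs']))[0].reshape(-1,2)
def snap(name,fn):
    i,T=T_wc(name); im=camera(name)[:,:,::-1].copy(); cv2.imwrite('pics/'+fn,im); return i,T,im
E
python3 - <<'E'
from h import *
print(read_state(),pinch_z)
for n in ['scene','side']:
    i,T,im=snap(n,n+'0.png'); print(n,T.round(3).tolist(),i['fx'])
E
```

```text
pics
{'time': 0.0, 'qpos': array([-7.63471821e+01,  1.18850096e+01,  8.84052181e+01, -1.05583080e-04,
        7.98420315e+01, -8.62415399e+00]), 'qd': array([ 0.01849154, -0.02239057,  0.05717027,  0.09109842,  0.00528145,
        0.07962956]), 'effort': array([-6.81693091e-04, -3.83037651e+01, -2.91593421e+01, -2.48984325e-04,
        1.07179055e-02, -6.86861554e-06]), 'tcp_pos': array([ 0.2178648 , -0.53173229,  0.4035143 ]), 'ee_rot': array([-98.57915022,  89.86774068, 103.69784043]), 'contact_force': array([-0.24568309,  0.42398595, -0.46672314]), 'ft_torque': array([-0.01339757, -0.032593  ,  0.00191811]), 'grip_width': 0.08532689013953804} 0.1547
scene [[-0.259, 0.75, -0.609, 1.26], [0.966, 0.189, -0.178, 0.2], [-0.019, -0.634, -0.773, 1.015], [0.0, 0.0, 0.0, 1.0]] 499.0357148255613
side [[0.995, -0.06, 0.078, 0.474], [-0.099, -0.652, 0.752, -0.877], [0.006, -0.756, -0.654, 0.903], [0.0, 0.0, 0.0, 1.0]] 509.3736583329891
```

View pics/scene0.png

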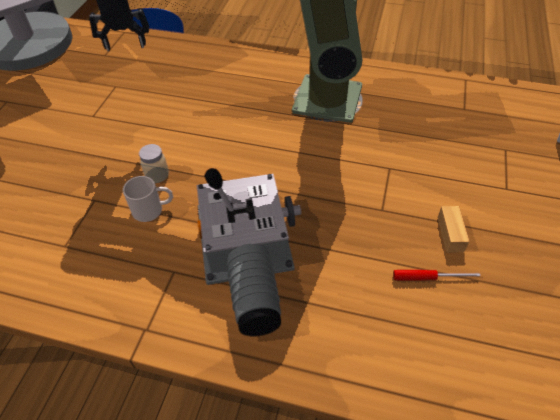

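View pics/side0.png

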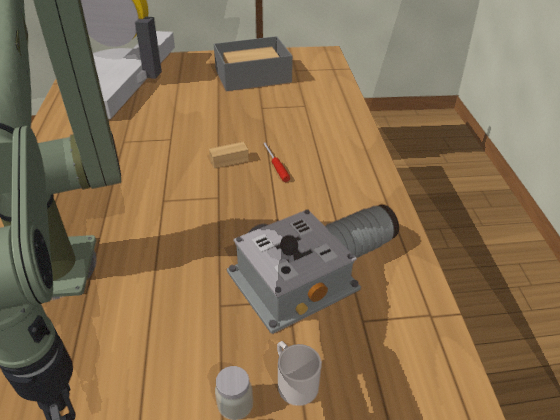

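The scene view shows the gearbox around (245,225), with its knob at (213,178), the jar at (152,160) and the mug at (145,198), both to its −y side. In the side view the knob is at (289,245). I'll zoom in on the plates.

```bash
python3 - <<'E'
import cv2,numpy as np
a=cv2.imread('pics/scene0.png')[160:280,185:305]; b=cv2.imread('pics/side0.png')[200:300,230:350]
a=cv2.resize(a,(400,400),interpolation=cv2.INTER_CUBIC); b=cv2.resize(b,(400,333),interpolation=cv2.INTER_CUBIC)
b=cv2.copyMakeBorder(b,0,67,0,0,cv2.BORDER_CONSTANT)
cv2.imwrite('pics/z1.png',np.hstack([a,b]))
E
```

```text
(no output)
```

View pics/z1.png

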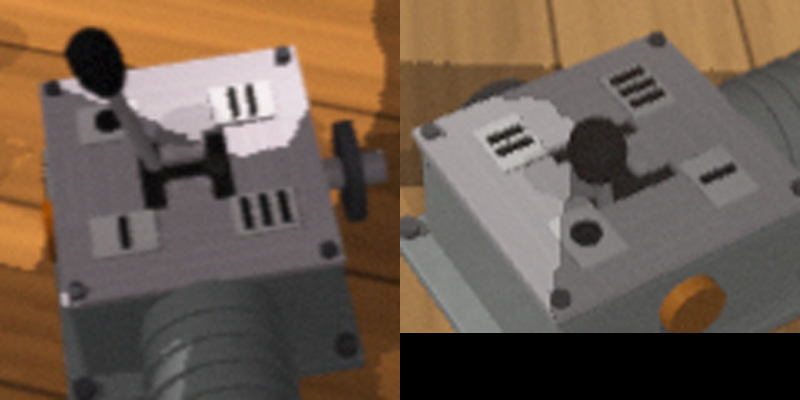

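Three ribs sit at (264.8,223) in the scene view and (301,226) in the side view, which is the (+x,+y) slot. Two ribs are at (−x,+y), one rib at (+x,−y) and the boss at (−x,−y).

```bash
python3 - <<'E'
from h import *
sc=lambda p:[185+p[0]/3.3333,160+p[1]/3.3333]
sd=lambda p:[230+(p[0]-400)/3.3333,200+p[1]/3.3333]
A=np.array([sc(p) for p in [(266,210),(241,101),(125,233),(106,121),(97,62)]])-.35
B=np.array([sd(p) for p in [(637,88),(513,140),(718,171),(586,234),(597,151)]])-.35
i1,T1=T_wc('scene');i2,T2=T_wc('side')
PA=onz(i1,T1,A,.111);PB=onz(i2,T2,B,.111)
n=['r3','r2','r1','boss','knob']
o1,d1=ray(i1,T1,A);o2,d2=ray(i2,T2,B)
for k in range(5):
    a,b=d1[k]/np.linalg.norm(d1[k]),d2[k]/np.linalg.norm(d2[k])
    s,t=np.linalg.lstsq(np.c_[a,-b],o2-o1,rcond=None)[0]
    print(n[k],PA[k].round(4),PB[k].round(4),'tri',((o1+s*a+o2+t*b)/2).round(4),np.linalg.norm(o1+s*a-o2-t*b).round(4))
M=(PA+PB)[:4]/2
L=np.array([[50,48],[-50,48],[50,-48],[-50,-48]])/1000
c=M[:,:2].mean(0); z=((M[:,0]-c[0])+1j*(M[:,1]-c[1])); l=L[:,0]+1j*L[:,1]
f=(z*l.conj()).sum()/(abs(l)**2).sum(); print('centre',c,'scale',abs(f),'yaw',np.degrees(np.angle(f)))
u=f/abs(f);print('resid mm',(1000*abs(z-u*l)).round(1))
# jar lid, mug top
print('jar',onz(i1,T1,[[151,152]],.09),onz(i2,T2,[[233,378]],.09),'mug',onz(i1,T1,[[143,186]],.09),onz(i2,T2,[[299,365]],.09))
i,T=T_wc('wrist');print(T.round(3), np.array(camera_info('wrist')['tool_from_camera']).round(3))
E
```

```text
r3 [ 0.6049 -0.0292  0.111 ] [ 0.6096 -0.0269  0.111 ] tri [ 0.6083 -0.0289  0.114 ] 0.0024
r2 [ 0.5141 -0.0743  0.111 ] [ 0.5209 -0.0699  0.111 ] tri [ 0.5196 -0.0734  0.1157] 0.0029
r1 [ 0.6473 -0.1166  0.111 ] [ 0.6522 -0.1112  0.111 ] tri [ 0.6508 -0.1152  0.1155] 0.001
boss [ 0.5559 -0.1629  0.111 ] [ 0.5603 -0.1583  0.111 ] tri [ 0.5596 -0.1615  0.115 ] 0.001
knob [ 0.5034 -0.1887  0.111 ] [ 0.5754 -0.0854  0.111 ] tri [ 0.5654 -0.1576  0.1841] 0.0018
centre [ 0.5831459  -0.09365942] scale 1.0100086313949312 yaw 26.058609302808737
resid mm [0.6 0.5 1.1 2.2]
jar [[ 0.43713602 -0.39234987  0.09      ]] [[ 0.44176307 -0.39078424  0.09      ]] mug [[ 0.5536343  -0.36129594  0.09      ]] [[ 0.56244851 -0.37498453  0.09      ]]
[[ 0.38  -0.892 -0.244  0.28 ]
 [-0.925 -0.367 -0.098 -0.506]
 [-0.002  0.263 -0.965  0.372]
 [ 0.     0.     0.     1.   ]] [[ 0.    -0.263  0.965  0.032]
 [ 1.     0.001 -0.     0.   ]
 [-0.001  0.965  0.263 -0.067]
 [ 0.     0.     0.     1.   ]]
```

Call:
drive_tool(commands=[{"hand": 1,"offset": [0,0,0],"twist": [-0.065,0,0]},{"hand": 1,"offset": [0,-17,-37],"twist": [0,0,0]},{"hand": 1,"offset": [0,-17,-37],"twist": [0,0,0]},{"hand": 1,"offset": [0,-17,-37],"twist": [0,0,0]},{"hand": 1,"offset": [0,-17,-37],"twist": [0,0,0]}], force=20)

```text
time: 0.6
tcp_pos: [0.3217, -0.4047, 0.4041]
ee_rot: [-95.4, 89.9, 110.6]
contact_force: [1.2, -1.0, -0.3]
grip_width: 0.0122
```

Call:
drive_tool(commands=[{"hand": 1,"offset": [0,-17,-37],"twist": [0,0,0]},{"hand": 1,"offset": [0,-17,-37],"twist": [0,0,0]},{"hand": 1,"offset": [0,-17,-37],"twist": [0,0,0]},{"hand": 1,"offset": [0,0,0],"twist": [0,0,0]}])

```text
time: 1.0
tcp_pos: [0.4006, -0.308, 0.4041]
ee_rot: [-124.6, 89.9, 81.7]
contact_force: [0.9, -0.2, -0.5]
grip_width: 0.0003
```

```bash
cat >> h.py <<'E'
C=np.array([.5843,-.0945]); YAW=26.06
def gb(p):
    a=np.radians(YAW); x=np.array([np.cos(a),np.sin(a)]); y=np.array([-x[1],x[0]]); q=np.atleast_2d(p)[:,:2]-C
    return 1000*np.c_[q@x,q@y]
def where():
    s=read_state(); M=R.from_euler('xyz',s['ee_rot'],degrees=True).as_matrix()
    a=np.degrees(np.arctan2(-M[1,1],-M[0,1]))-90
    print('t',round(s['time'],2),'TCP gb mm',gb(s['tcp_pos']).round(1)[0],'z',round(s['tcp_pos'][2]*1000,1),'tool yaw-gb',round(a-YAW,2),'xdown',M[:,0].round(3),'F gb',(gb(C+s['contact_force'][:2])/1000).round(1)[0],'Fz',round(s['contact_force'][2],1),'w',round(s['grip_width'],4))
E
python3 -c "
from h import *
where(); snap('wrist','w1.png'); print(camera_info('wrist')['fx'])"
```

```text
t 1.0 TCP gb mm [-258.9 -111.1] z 404.1 tool yaw-gb 0.29 xdown [ 0.     0.002 -1.   ] F gb [ 0.8 -0.6] Fz -0.5 w 0.0003
322.6093017566238
```

View pics/w1.png

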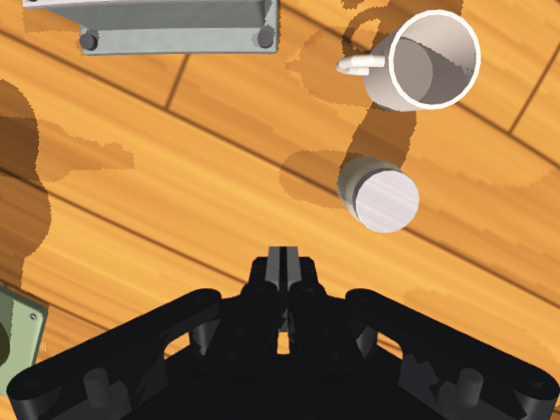

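The wrist view shows the shut fingertips at (283,250). The jar (387,200) and mug (435,60) are clear of the path, and the gearbox is at the top edge.

Call:
drive_tool(commands=[{"hand": 1,"offset": [0,-16,-37],"twist": [0.005,0,0]},{"hand": 1,"offset": [0,-16,-37],"twist": [0,0,0]},{"hand": 1,"offset": [0,-16,-37],"twist": [0,0,0]},{"hand": 1,"offset": [0,-15,-37],"twist": [0,0,0]},{"hand": 1,"offset": [0,0,0],"twist": [0,0,0]}])

```text
time: 1.55
tcp_pos: [0.5061, -0.1886, 0.4044]
ee_rot: [-142.7, 89.9, 63.3]
contact_force: [-0.6, 0.2, 0.1]
grip_width: -0.0001
```

```bash
python3 -c "
from h import *
where(); snap('wrist','w2.png')"
```

```text
t 1.55 TCP gb mm [-111.6  -50.2] z 404.4 tool yaw-gb -0.13 xdown [ 0.001  0.001 -1.   ] F gb [-0.4  0.4] Fz 0.1 w -0.0001
```

View pics/w2.png

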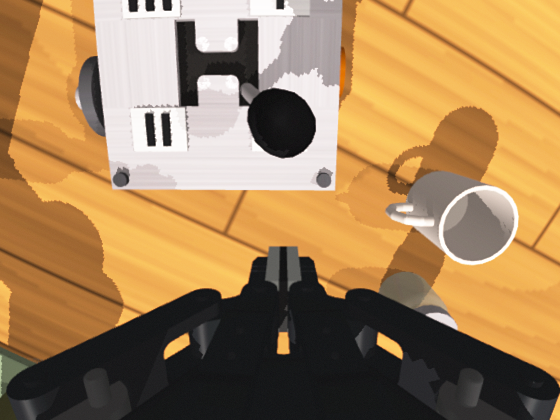

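This view shows the H gate centred near (217.5,63), the two-rib plate at (159,130), the three-rib plate at the top-left (151,5) and the knob at (282,122). I'll use it as a check on the frame.

```bash
python3 -c "
from h import *
i,T=T_wc('wrist')
print('H',gb(onz(i,T,[[217.5,63],[178,106],[198,106],[237,106],[257,106],[178,20],[257,20]],.108)).round(1).tolist())
print('r2',gb(onz(i,T,[[159,130]],.111)),'knob',gb(onz(i,T,[[282,122]],.180)),'screws',gb(onz(i,T,[[121,179],[324,180]],.111)))
"
```

```text
H [[-2.5, -1.2], [-34.2, 31.8], [-34.4, 15.8], [-34.8, -15.2], [-34.9, -31.0], [29.2, 27.7], [28.0, -32.1]]
r2 [[-52.55449007  47.72784014]] knob [[-46.99364985 -50.88146087]] screws [[-91.9891772   84.12976196]
 [-93.68076225 -85.04245877]]
```

Call:
drive_tool(commands=[{"hand": 1,"offset": [20,0,0],"twist": [0,0,0]},{"hand": 1,"offset": [20,0,0],"twist": [0,0,0]},{"hand": 1,"offset": [19,0,-8],"twist": [0,0,0]},{"hand": 1,"offset": [0,0,-8],"twist": [0,0,0]},{"hand": 1,"offset": [0,0,0],"twist": [0,0,0]}])

```text
time: 2.1
tcp_pos: [0.5189, -0.1847, 0.3457]
ee_rot: [-22.0, 90.0, -176.4]
contact_force: [0.7, -0.7, 0.3]
grip_width: 0.0
```

Call:
drive_tool(commands=[{"hand": 1,"offset": [0,0,-3],"twist": [0,0,0]},{"hand": 1,"offset": [0,0,-3],"twist": [0,0,0]},{"hand": 1,"offset": [0,0,-3],"twist": [0,0,0]},{"hand": 1,"offset": [0,0,-3],"twist": [0,0,0]},{"hand": 1,"offset": [0,0,-3],"twist": [0,0,0]}])

```text
time: 2.6
tcp_pos: [0.5327, -0.1769, 0.346]
ee_rot: [123.0, 90.0, -31.3]
contact_force: [-0.2, -0.3, 0.2]
grip_width: 0.0004
```

```bash
python3 -c "
from h import *
where()"
```

```text
t 2.6 TCP gb mm [-82.6 -51.3] z 346.0 tool yaw-gb -0.33 xdown [ 0. -0. -1.] F gb [-0.3 -0.2] Fz 0.2 w 0.0004
```

Call:
drive_tool(commands=[{"hand": 1,"offset": [0,-1,-3],"twist": [0,0,0]},{"hand": 1,"offset": [0,-1,-3],"twist": [0,0,0]},{"hand": 1,"offset": [0,0,-3],"twist": [0,0,0]},{"hand": 1,"offset": [0,0,-3],"twist": [0,0,0]},{"hand": 1,"offset": [0,0,-3],"twist": [0,0,0]}])

```text
time: 3.1
tcp_pos: [0.545, -0.169, 0.3459]
ee_rot: [21.8, 89.9, -132.5]
contact_force: [-2.8, -1.8, 2.4]
grip_width: -0.0002
```

Call:
drive_tool(commands=[{"hand": 1,"offset": [0,0,-4],"twist": [0,0,0]},{"hand": 1,"offset": [0,0,-4],"twist": [0,0,0]},{"hand": 1,"offset": [0,0,-4],"twist": [0,0,0]},{"hand": 1,"offset": [0,0,-4],"twist": [0,0,0]},{"hand": 1,"offset": [0,0,-4],"twist": [0,0,0]}])

```text
time: 3.6
tcp_pos: [0.5633, -0.1598, 0.3456]
ee_rot: [-87.3, 90.0, 118.5]
contact_force: [-1.7, -1.4, 1.1]
grip_width: 0.0001
```

```bash
python3 -c "
from h import *
where(); snap('wrist','w3.png')"
```

```text
t 3.6 TCP gb mm [-47.5 -49.5] z 345.6 tool yaw-gb -0.34 xdown [-0.  0. -1.] F gb [-2.2 -0.5] Fz 1.1 w 0.0001
```

View pics/w3.png

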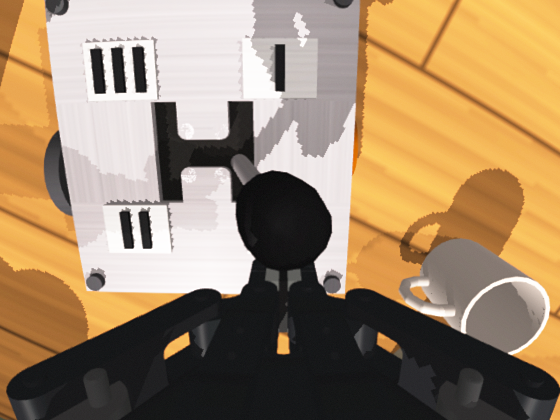

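The lever is out of the park slot's end and moving at about 2 N. The H centre is at (204,152), the knob at (283,220) and the three-rib plate at (120,70). I'll refine the gate centre from this nearer view.

```bash
python3 -c "
from h import *
i,T=T_wc('wrist')
print('H',gb(onz(i,T,[[204,152],[204,139],[204,167],[204,102],[204,201]],.108)).round(1).tolist())
print('r3',gb(onz(i,T,[[120,70]],.111)),'knob',gb(onz(i,T,[[283,220]],.192)))
"
```

```text
H [[1.4, 0.3], [9.5, -0.2], [-8.2, 0.9], [32.0, -1.5], [-30.7, 2.4]]
r3 [[51.69335072 48.06220537]] knob [[-17.84972204 -49.8359412 ]]
```

Call:
drive_tool(commands=[{"hand": 1,"offset": [0,0,-3],"twist": [0,0,0]},{"hand": 1,"offset": [0,0,-3],"twist": [0,0,0]},{"hand": 1,"offset": [0,0,-3],"twist": [0,0,0]},{"hand": 1,"offset": [0,0,0],"twist": [0,0,0]}])

```text
time: 4.05
tcp_pos: [0.5714, -0.1559, 0.3456]
ee_rot: [-155.9, 90.0, 49.9]
contact_force: [-1.2, -0.8, 2.2]
grip_width: 0.0
```

Call:
drive_tool(commands=[{"hand": 1,"offset": [0,0,-3],"twist": [0,0,0]},{"hand": 1,"offset": [0,0,-3],"twist": [0,0,0]},{"hand": 1,"offset": [0,0,-2],"twist": [0,0,0]},{"hand": 1,"offset": [0,0,0],"twist": [0,0,0]}])

```text
time: 4.45
tcp_pos: [0.5786, -0.1525, 0.3457]
ee_rot: [-180.0, 90.0, 25.7]
contact_force: [-1.9, 0.0, 2.4]
grip_width: -0.0002
```

```bash
python3 -c "
from h import *
where(); i,T,im=snap('wrist','w4.png'); snap('scene','s4.png');snap('side','d4.png')
print('gate pts', proj(i,T,np.r_[[np.r_[C,.108]]]).round(1))
a=cv2.resize(cv2.imread('pics/s4.png')[160:280,185:305],(400,400),interpolation=2)
b=cv2.resize(im[100:380,140:420],(400,400),interpolation=2)
cv2.imwrite('pics/z4.png',np.hstack([a,b]))
"
```

```text
t 4.45 TCP gb mm [-30.6 -49.6] z 345.7 tool yaw-gb -0.33 xdown [ 0.  0. -1.] F gb [-1.7  0.9] Fz 2.4 w -0.0002
gate pts [[205.9 179.5]]
```

View pics/z4.png

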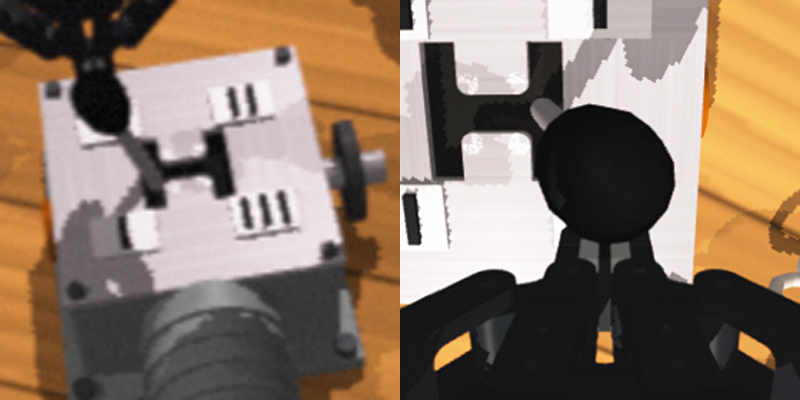

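The stem stands in the cross channel: at gate level it is at about (543,112) in the right crop, against a channel centre row of 114. Next I back off and go around to the −y side.

Call:
drive_tool(commands=[{"hand": 1,"offset": [0,0,10],"twist": [0,0,0]},{"hand": 1,"offset": [0,0,10],"twist": [0,0,0]},{"hand": 1,"offset": [0,17,0],"twist": [0,0,0]},{"hand": 1,"offset": [0,17,0],"twist": [0,0,0]},{"hand": 1,"offset": [0,16,0],"twist": [0,0,0]}])

```text
time: 5.1
tcp_pos: [0.5823, -0.208, 0.3459]
ee_rot: [127.7, 89.9, -26.6]
contact_force: [-0.1, -0.3, 1.1]
grip_width: 0.0002
```

Call:
drive_tool(commands=[{"hand": 1,"offset": [0,0,-17],"twist": [0,0,0]},{"hand": 1,"offset": [0,0,-17],"twist": [0,0,0]},{"hand": 1,"offset": [0,0,-15],"twist": [0,0,0]},{"hand": 1,"offset": [0,-5,0],"twist": [0,0,0]},{"hand": 1,"offset": [0,-4,0],"twist": [0,0,0]}])

```text
time: 5.6
tcp_pos: [0.6222, -0.1774, 0.3453]
ee_rot: [-29.2, 90.0, 176.5]
contact_force: [-0.1, -0.1, 0.1]
grip_width: 0.0003
```

```bash
python3 -c "
from h import *
where()"
```

```text
t 5.6 TCP gb mm [ -2.4 -91.1] z 345.3 tool yaw-gb -0.35 xdown [-0.001  0.    -1.   ] F gb [-0.2 -0. ] Fz 0.1 w 0.0003
```

Call:
drive_tool(commands=[{"hand": 1,"offset": [0,-4,-1],"twist": [0,0,0]},{"hand": 1,"offset": [0,-4,-1],"twist": [0,0,0]},{"hand": 1,"offset": [0,-3,0],"twist": [0,0,0]},{"hand": 1,"offset": [0,-3,0],"twist": [0,0,0]},{"hand": 1,"offset": [0,-3,0],"twist": [0,0,0]}])

```text
time: 6.1
tcp_pos: [0.6168, -0.1614, 0.3468]
ee_rot: [115.6, 89.8, -38.7]
contact_force: [0.8, -2.7, 1.4]
grip_width: -0.0001
```

Call:
drive_tool(commands=[{"hand": 1,"offset": [0,-4,0],"twist": [0,0,0]},{"hand": 1,"offset": [0,-4,0],"twist": [0,0,0]},{"hand": 1,"offset": [0,-4,0],"twist": [0,0,0]},{"hand": 1,"offset": [0,-4,0],"twist": [0,0,0]},{"hand": 1,"offset": [0,-4,0],"twist": [0,0,0]}])

```text
time: 6.6
tcp_pos: [0.6082, -0.1427, 0.3464]
ee_rot: [125.0, 89.9, -29.3]
contact_force: [1.4, -2.8, 5.7]
grip_width: -0.0001
```

```bash
python3 -c "
from h import *
where()"
```

```text
t 6.6 TCP gb mm [  0.3 -53.7] z 346.4 tool yaw-gb -0.34 xdown [ 0.001 -0.001 -1.   ] F gb [ 0.  -3.1] Fz 5.7 w -0.0001
```

Call:
drive_tool(commands=[{"hand": 1,"offset": [0,-4,0],"twist": [0,0,0]},{"hand": 1,"offset": [0,-4,0],"twist": [0,0,0]},{"hand": 1,"offset": [0,-4,0],"twist": [0,0,0]}])

```text
time: 6.9
tcp_pos: [0.6033, -0.1321, 0.3476]
ee_rot: [126.9, 89.8, -27.4]
contact_force: [1.7, -2.8, 8.2]
grip_width: -0.0001
```

```bash
python3 -c "
from h import *
where(); i,T,im=snap('wrist','w5.png'); i,T,s=snap('side','d5.png')
a=cv2.resize(s[150:290,220:360],(400,400),interpolation=2)
b=cv2.resize(im[100:380,140:420],(400,400),interpolation=2)
cv2.imwrite('pics/z5.png',np.hstack([a,b]))
"
```

```text
t 6.9 TCP gb mm [  0.5 -42.1] z 347.6 tool yaw-gb -0.35 xdown [ 0.003 -0.002 -1.   ] F gb [ 0.3 -3.3] Fz 8.2 w -0.0001
```

View pics/z5.png

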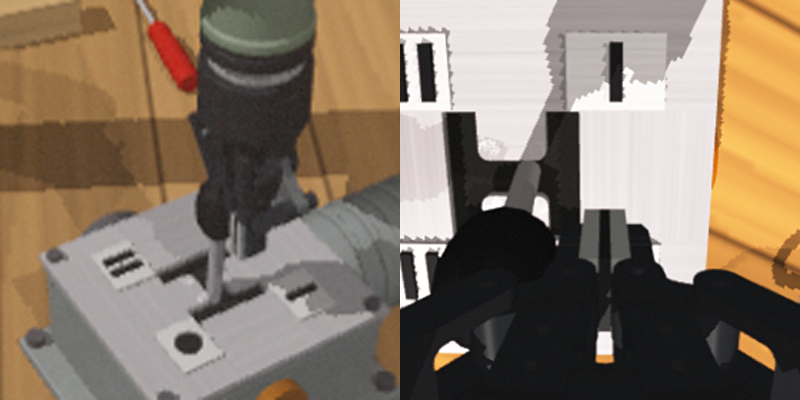

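In the side view the knob, left of the fingers at (210,215), touches the flaring knuckles, which explains the 8 N of upward force. The knob is at (495,262) in the right crop, with the stem in the channel. I'll back off and turn the tool 90° so its slim side does the pushing.

Call:
drive_tool(commands=[{"hand": 1,"offset": [0,6,0],"twist": [0,0,0]},{"hand": 1,"offset": [0,10,0],"twist": [0,0,0]},{"hand": 1,"offset": [0,15,0],"twist": [0,0,0]},{"hand": 1,"offset": [0,10,0],"twist": [0,0,0]},{"hand": 1,"offset": [0,0,0],"twist": [0,0,0]}])

```text
time: 7.5
tcp_pos: [0.621, -0.1707, 0.3449]
ee_rot: [-39.4, 90.0, 166.2]
contact_force: [0.6, 0.4, 0.2]
grip_width: -0.0001
```

```bash
python3 -c "
from h import *
where();print(read_state()['qpos'].round(1))
"
```

```text
t 7.5 TCP gb mm [ -0.5 -84.5] z 344.9 tool yaw-gb -0.45 xdown [-0.001  0.    -1.   ] F gb [0.7 0.1] Fz 0.2 w -0.0001
[-23.1  22.9  81.3  -0.   75.8  41.3]
```

Call:
drive_tool(commands=[{"hand": 1,"offset": [0,0,0],"twist": [-0.1435,0,0]},{"hand": 1,"offset": [0,0,0],"twist": [-0.1435,0,0]},{"hand": 1,"offset": [0,0,0],"twist": [-0.1435,0,0]},{"hand": 1,"offset": [0,0,0],"twist": [-0.1435,0,0]},{"hand": 1,"offset": [0,0,0],"twist": [-0.1435,0,0]}])

```text
time: 8.0
tcp_pos: [0.6205, -0.1689, 0.3452]
ee_rot: [-107.5, 89.9, 139.6]
contact_force: [-0.4, -0.6, 0.0]
grip_width: -0.0001
```

Call:
drive_tool(commands=[{"hand": 1,"offset": [0,0,0],"twist": [-0.1435,0,0]},{"hand": 1,"offset": [0,0,0],"twist": [-0.1435,0,0]},{"hand": 1,"offset": [0,0,0],"twist": [-0.1435,0,0]},{"hand": 1,"offset": [0,0,0],"twist": [-0.1435,0,0]},{"hand": 1,"offset": [0,0,0],"twist": [-0.1435,0,0]}])

```text
time: 8.5
tcp_pos: [0.6205, -0.1688, 0.3452]
ee_rot: [-149.7, 89.9, 138.5]
contact_force: [0.2, -0.7, -0.3]
grip_width: 0.0002
```

Call:
drive_tool(commands=[{"hand": 1,"offset": [0,0,0],"twist": [-0.1435,0,0]},{"hand": 1,"offset": [0,0,0],"twist": [0,0,0]}])

```text
time: 8.7
tcp_pos: [0.6205, -0.1689, 0.3452]
ee_rot: [-154.9, 89.9, 141.3]
contact_force: [0.7, -0.4, 0.2]
grip_width: -0.0002
```

```bash
python3 -c "
from h import *
where();print(read_state()['qpos'].round(1)); snap('wrist','w6.png')
"
```

```text
t 8.7 TCP gb mm [ -0.2 -82.7] z 345.2 tool yaw-gb -269.93 xdown [-0.001  0.001 -1.   ] F gb [ 0.5 -0.7] Fz 0.2 w -0.0002
[-22.9  22.8  81.5   0.   75.8 -49.1]
```

View pics/w6.png

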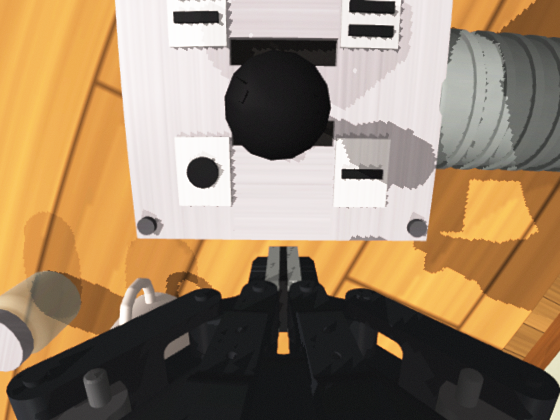

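```bash
python3 -c "
from h import *
i,T=T_wc('wrist'); print('knob',gb(onz(i,T,[[278,106]],.195)),'slot wall',gb(onz(i,T,[[283,66],[283,38]],.108)))
"
```

```text
knob [[ -1.40550755 -10.95322542]] slot wall [[ 0.44168175 16.02206965]
 [ 0.4430826  31.7606889 ]]
```

Call:
drive_tool(commands=[{"hand": 1,"offset": [0,0,-10],"twist": [0,0,0]},{"hand": 1,"offset": [0,0,-10],"twist": [0,0,0]},{"hand": 1,"offset": [0,0,-8],"twist": [0,0,0]},{"hand": 1,"offset": [0,0,-5],"twist": [0,0,0]},{"hand": 1,"offset": [0,0,-4],"twist": [0,0,0]}])

```text
time: 9.25
tcp_pos: [0.604, -0.1349, 0.3458]
ee_rot: [33.2, 90.0, -30.6]
contact_force: [-0.2, -0.0, 0.1]
grip_width: 0.0001
```

Call:
drive_tool(commands=[{"hand": 1,"offset": [0,0,-4],"twist": [0,0,0]},{"hand": 1,"offset": [0,0,-4],"twist": [0,0,0]},{"hand": 1,"offset": [0,0,-4],"twist": [0,0,0]},{"hand": 1,"offset": [0,0,-4],"twist": [0,0,0]},{"hand": 1,"offset": [0,0,-4],"twist": [0,0,0]}])

```text
time: 9.75
tcp_pos: [0.5956, -0.1179, 0.3461]
ee_rot: [34.0, 89.9, -29.9]
contact_force: [0.8, -1.8, 1.7]
grip_width: 0.0001
```

```bash
python3 -c "
from h import *
where()"
```

```text
t 9.75 TCP gb mm [ -0.2 -26. ] z 346.1 tool yaw-gb -269.93 xdown [ 0.001 -0.001 -1.   ] F gb [-0.1 -2. ] Fz 1.7 w 0.0001
```

Call:
drive_tool(commands=[{"hand": 1,"offset": [0,0,-4],"twist": [0,0,0]},{"hand": 1,"offset": [0,0,-4],"twist": [0,0,0]},{"hand": 1,"offset": [0,0,-4],"twist": [0,0,0]},{"hand": 1,"offset": [0,0,-4],"twist": [0,0,0]},{"hand": 1,"offset": [0,0,-4],"twist": [0,0,0]}])

```text
time: 10.25
tcp_pos: [0.5865, -0.0995, 0.3456]
ee_rot: [95.7, 90.0, 31.9]
contact_force: [1.3, -1.5, 0.8]
grip_width: -0.0001
```

Call:
drive_tool(commands=[{"hand": 1,"offset": [0,0,-4],"twist": [0,0,0]},{"hand": 1,"offset": [0,0,-4],"twist": [0,0,0]},{"hand": 1,"offset": [0,0,-3],"twist": [0,0,0]},{"hand": 1,"offset": [0,0,-3],"twist": [0,0,0]},{"hand": 1,"offset": [0,0,-2],"twist": [0,0,0]}])

```text
time: 10.75
tcp_pos: [0.5794, -0.0852, 0.3453]
ee_rot: [-131.4, 90.0, 164.8]
contact_force: [1.8, -2.1, -2.1]
grip_width: -0.0001
```

```bash
python3 -c "
from h import *
where()"
```

```text
t 10.75 TCP gb mm [-0.4 10.5] z 345.3 tool yaw-gb -269.9 xdown [-0.001  0.    -1.   ] F gb [ 0.6 -2.7] Fz -2.1 w -0.0001
```

Call:
drive_tool(commands=[{"hand": 1,"offset": [0,0,-2],"twist": [0,0,0]},{"hand": 1,"offset": [0,0,-2],"twist": [0,0,0]},{"hand": 1,"offset": [0,0,-2],"twist": [0,0,0]}])

```text
time: 11.05
tcp_pos: [0.5768, -0.08, 0.3456]
ee_rot: [-110.6, 90.0, -174.4]
contact_force: [1.0, -1.3, -1.4]
grip_width: -0.0002
```

Call:
drive_tool(commands=[{"hand": 1,"offset": [0,0,-1],"twist": [0,0,0]},{"hand": 1,"offset": [0,0,-1],"twist": [0,0,0]}])

```text
time: 11.25
tcp_pos: [0.576, -0.0783, 0.3456]
ee_rot: [-85.9, 90.0, -149.8]
contact_force: [1.4, -2.3, -1.6]
grip_width: 0.0
```

```bash
python3 -c "
from h import *
where(); i,T,im=snap('wrist','w7.png'); print(proj(i,T,[np.r_[C,.108]])); i,T,s=snap('scene','s7.png')
a=cv2.resize(s[160:280,185:305],(400,400),interpolation=2)
b=cv2.resize(im[40:320,140:420],(400,400),interpolation=2)
cv2.imwrite('pics/z7.png',np.hstack([a,b]))
"
```

```text
t 11.25 TCP gb mm [-0.3 18.2] z 345.6 tool yaw-gb -269.9 xdown [-0. -0. -1.] F gb [ 0.3 -2.7] Fz -1.6 w 0.0
[[282.4412746  248.40846663]]
```

View pics/z7.png

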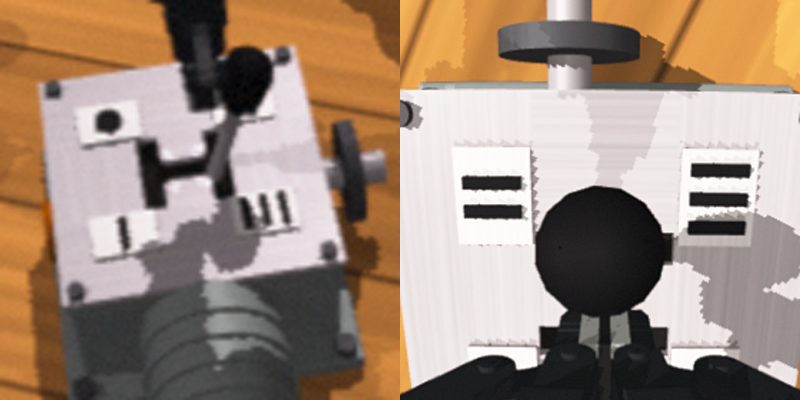

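The stem is at the +y end of the cross channel. The knob is at (600,251) in the right crop, level between the two plates, and the three-rib plate is at (718,198) to its +x side. I'll back off, turn back 90° and go behind the knob.

Call:
drive_tool(commands=[{"hand": 1,"offset": [0,0,8],"twist": [0,0,0]},{"hand": 1,"offset": [0,0,16],"twist": [0,0,0]},{"hand": 1,"offset": [0,0,16],"twist": [0,0,0]},{"hand": 1,"offset": [0,0,0],"twist": [0.143,0,0]},{"hand": 1,"offset": [0,0,0],"twist": [0.143,0,0]}])

```text
time: 11.85
tcp_pos: [0.5944, -0.1161, 0.3457]
ee_rot: [80.3, 90.0, -0.4]
contact_force: [-1.2, 0.3, -0.7]
grip_width: -0.0001
```

Call:
drive_tool(commands=[{"hand": 1,"offset": [0,0,0],"twist": [0.143,0,0]},{"hand": 1,"offset": [0,0,0],"twist": [0.143,0,0]},{"hand": 1,"offset": [0,0,0],"twist": [0.143,0,0]},{"hand": 1,"offset": [0,0,0],"twist": [0.143,0,0]},{"hand": 1,"offset": [0,0,0],"twist": [0.143,0,0]}])

```text
time: 12.35
tcp_pos: [0.5943, -0.1156, 0.3457]
ee_rot: [138.3, 90.0, 16.7]
contact_force: [0.8, 1.1, 0.1]
grip_width: 0.0004
```

Call:
drive_tool(commands=[{"hand": 1,"offset": [0,0,0],"twist": [0.143,0,0]},{"hand": 1,"offset": [0,0,0],"twist": [0.143,0,0]},{"hand": 1,"offset": [0,0,0],"twist": [0.143,0,0]},{"hand": 1,"offset": [0,0,0],"twist": [0.143,0,0]},{"hand": 1,"offset": [0,0,0],"twist": [0,0,0]}])

```text
time: 12.85
tcp_pos: [0.5942, -0.1155, 0.3457]
ee_rot: [149.5, 90.0, -4.5]
contact_force: [-0.4, 0.0, -0.1]
grip_width: -0.0
```

```bash
python3 -c "
from h import *
where()
"
```

```text
t 12.85 TCP gb mm [ -0.3 -23.2] z 345.7 tool yaw-gb -0.08 xdown [ 0. -0. -1.] F gb [-0.4  0.2] Fz -0.1 w -0.0
```

Call:
drive_tool(commands=[{"hand": 1,"offset": [0,0,20],"twist": [0,0,0]},{"hand": 1,"offset": [0,0,20],"twist": [0,0,0]},{"hand": 1,"offset": [0,0,15],"twist": [0,0,0]},{"hand": 1,"offset": [0,-20,0],"twist": [0,0,0]},{"hand": 1,"offset": [0,-20,0],"twist": [0,0,0]}])

```text
time: 13.35
tcp_pos: [0.5263, -0.1033, 0.3459]
ee_rot: [162.9, 90.0, 8.9]
contact_force: [0.8, -0.2, 0.8]
grip_width: 0.0002
```

Call:
drive_tool(commands=[{"hand": 1,"offset": [0,-20,0],"twist": [0,0,0]},{"hand": 1,"offset": [0,-11,0],"twist": [0,0,0]},{"hand": 1,"offset": [0,0,-10],"twist": [0,0,0]},{"hand": 1,"offset": [0,0,-6],"twist": [0,0,0]},{"hand": 1,"offset": [0,0,0],"twist": [0,0,0]}])

```text
time: 13.85
tcp_pos: [0.5289, -0.0675, 0.346]
ee_rot: [134.7, 89.9, -19.2]
contact_force: [0.8, -0.8, 0.4]
grip_width: -0.0
```

```bash
python3 -c "
from h import *
where()
i,T,im=snap('wrist','w8.png')
m=(im.max(2)<45).astype(np.uint8); m[270:]=0
n,l,st,c=cv2.connectedComponentsWithStats(m)
for k in range(1,n):
    if st[k,4]>300: print(st[k],c[k].round(1))
"
```

```text
t 13.85 TCP gb mm [-37.9  48.6] z 346.0 tool yaw-gb 0.02 xdown [ 0.002 -0.001 -1.   ] F gb [ 0.4 -1.1] Fz 0.4 w -0.0
[256  62   9  43 322] [260.   82.4]
[278  62   9  44 354] [281.8  82.4]
[300  62   9  44 371] [303.7  82.9]
[435  66  14  43 397] [441.3  86.9]
[  233   117   173   153 11075] [308.7 188.5]
[ 180  136   30   89 1131] [198.1 178. ]
[409 230  28  27 577] [422.7 243.3]
```

The wrist mask finds three ribs at columns 260, 282 and 304, straight ahead of the fingers, so this is the right slot. Now I push along +x.

Call:
drive_tool(commands=[{"hand": 1,"offset": [0,0,-4],"twist": [0,0,0]},{"hand": 1,"offset": [0,0,-4],"twist": [0,0,0]},{"hand": 1,"offset": [0,0,-3],"twist": [0,0,0]},{"hand": 1,"offset": [0,0,-3],"twist": [0,0,0]},{"hand": 1,"offset": [0,0,-3],"twist": [0,0,0]}])

```text
time: 14.4
tcp_pos: [0.5429, -0.0601, 0.3457]
ee_rot: [7.0, 90.0, -147.0]
contact_force: [-1.9, -1.4, 1.5]
grip_width: -0.0002
```

Call:
drive_tool(commands=[{"hand": 1,"offset": [0,0,-3],"twist": [0,0,0]},{"hand": 1,"offset": [0,0,-3],"twist": [0,0,0]},{"hand": 1,"offset": [0,0,-3],"twist": [0,0,0]},{"hand": 1,"offset": [0,0,-3],"twist": [0,0,0]},{"hand": 1,"offset": [0,0,-3],"twist": [0,0,0]}])

```text
time: 14.9
tcp_pos: [0.5565, -0.0534, 0.3457]
ee_rot: [84.2, 90.0, -69.8]
contact_force: [-1.3, -1.6, 1.4]
grip_width: 0.0002
```

```bash
python3 -c "
from h import *
where()"
```

```text
t 14.9 TCP gb mm [-6.9 49.1] z 345.7 tool yaw-gb -0.03 xdown [ 0. -0. -1.] F gb [-1.9 -0.9] Fz 1.4 w 0.0002
```

Moving freely at about 2 N, so I carry on more finely.

Call:
drive_tool(commands=[{"hand": 1,"offset": [0,0,-3],"twist": [0,0,0]},{"hand": 1,"offset": [0,0,-3],"twist": [0,0,0]},{"hand": 1,"offset": [0,0,-3],"twist": [0,0,0]},{"hand": 1,"offset": [0,0,-3],"twist": [0,0,0]},{"hand": 1,"offset": [0,0,-3],"twist": [0,0,0]}])

```text
time: 15.4
tcp_pos: [0.5698, -0.0468, 0.3452]
ee_rot: [-30.7, 89.9, 175.3]
contact_force: [-0.8, -2.2, -0.9]
grip_width: 0.0
```

Call:
drive_tool(commands=[{"hand": 1,"offset": [0,0,-2],"twist": [0,0,0]},{"hand": 1,"offset": [0,0,-2],"twist": [0,0,0]},{"hand": 1,"offset": [0,0,-1],"twist": [0,0,0]}])

```text
time: 15.7
tcp_pos: [0.5742, -0.0445, 0.3454]
ee_rot: [-55.7, 90.0, 150.3]
contact_force: [-1.8, -0.9, -2.1]
grip_width: -0.0002
```

Call:
drive_tool(commands=[{"hand": 1,"offset": [0,0,-1],"twist": [0,0,0]},{"hand": 1,"offset": [0,0,-1],"twist": [0,0,0]}])

```text
time: 15.9
tcp_pos: [0.5759, -0.0437, 0.3455]
ee_rot: [-52.6, 90.0, 153.4]
contact_force: [-2.0, -0.8, -2.3]
grip_width: 0.0
```

```bash
python3 -c "
from h import *
where()"
```

```text
t 15.9 TCP gb mm [14.8 49.3] z 345.5 tool yaw-gb -0.03 xdown [-0.001  0.    -1.   ] F gb [-2.1  0.1] Fz -2.3 w 0.0
```

Call:
drive_tool(commands=[{"hand": 1,"offset": [0,0,-1],"twist": [0,0,0]},{"hand": 1,"offset": [0,0,-1],"twist": [0,0,0]},{"hand": 1,"offset": [0,0,-1],"twist": [0,0,0]}])

```text
time: 16.2
tcp_pos: [0.5787, -0.0424, 0.3456]
ee_rot: [-71.5, 90.0, 134.5]
contact_force: [-1.8, -1.7, -2.0]
grip_width: 0.0001
```

Call:
drive_tool(commands=[{"hand": 1,"offset": [0,0,-1],"twist": [0,0,0]},{"hand": 1,"offset": [0,0,-1],"twist": [0,0,0]}])

```text
time: 16.4
tcp_pos: [0.5804, -0.0416, 0.3457]
ee_rot: [-15.0, 90.0, -168.9]
contact_force: [-3.3, -1.7, -1.8]
grip_width: -0.0003
```

Call:
drive_tool(commands=[{"hand": 1,"offset": [0,0,-1],"twist": [0,0,0]},{"hand": 1,"offset": [0,0,0],"twist": [0,0,0]}])

```text
time: 16.6
tcp_pos: [0.5811, -0.0413, 0.3455]
ee_rot: [-11.0, 89.9, -164.9]
contact_force: [-5.1, -2.2, -0.1]
grip_width: -0.0001
```

Call:
drive_tool(commands=[{"hand": 1,"offset": [0,0,-1],"twist": [0,0,0]},{"hand": 1,"offset": [0,0,0],"twist": [0,0,0]}])

```text
time: 16.8
tcp_pos: [0.5816, -0.0411, 0.3454]
ee_rot: [-9.7, 89.8, -163.6]
contact_force: [-5.8, -2.9, -0.3]
grip_width: -0.0005
```

Call:
drive_tool(commands=[{"hand": 1,"offset": [0,0,-1],"twist": [0,0,0]},{"hand": 1,"offset": [0,0,0],"twist": [0,0,0]}])

```text
time: 17.0
tcp_pos: [0.5822, -0.0409, 0.3453]
ee_rot: [-9.1, 89.7, -163.0]
contact_force: [-7.3, -3.7, 1.2]
grip_width: 0.0001
```

```bash
python3 -c "
from h import *
where()"
```

```text
t 17.0 TCP gb mm [21.7 49.1] z 345.3 tool yaw-gb -0.04 xdown [-0.005 -0.001 -1.   ] F gb [-8.2 -0.1] Fz 1.2 w 0.0001
```

Force now climbs to 8 N with almost no travel, so the lever is against the slot's end. I back off and check.

Call:
drive_tool(commands=[{"hand": 1,"offset": [0,0,5],"twist": [0,0,0]},{"hand": 1,"offset": [0,0,15],"twist": [0,0,0]},{"hand": 1,"offset": [0,0,20],"twist": [0,0,0]},{"hand": 1,"offset": [-15,0,20],"twist": [0,0,0]},{"hand": 1,"offset": [-20,0,20],"twist": [0,0,0]}])

```text
time: 17.5
tcp_pos: [0.511, -0.0754, 0.3808]
ee_rot: [-171.5, 89.9, 34.6]
contact_force: [-0.4, -1.1, 0.5]
grip_width: -0.0002
```

Call:
drive_tool(commands=[{"hand": 1,"offset": [-20,0,20],"twist": [0,0,0]},{"hand": 1,"offset": [-10,0,10],"twist": [0,0,0]},{"hand": 1,"offset": [0,0,0],"twist": [0,0,0]},{"hand": 1,"offset": [0,0,0],"twist": [0,0,0]}])

```text
time: 17.9
tcp_pos: [0.4848, -0.0885, 0.4108]
ee_rot: [160.6, 89.9, 6.6]
contact_force: [0.9, -0.0, -0.6]
grip_width: -0.0
```

```bash
python3 -c "
from h import *
where(); i,T,im=snap('wrist','w9.png'); i2,T2,s=snap('scene','s9.png'); i3,T3,d=snap('side','d9.png')
P={}
for n,(i,T,im) in dict(wrist=(i,T,im),scene=(i2,T2,s),side=(i3,T3,d)).items():
    # knob: dark blob near the expected home position
    e=proj(i,T,[np.r_[C+np.array([.05*.8983-.048*.4393,.05*.4393+.048*.8983]),.182]])[0]
    m=(im.max(2)<50).astype(np.uint8); m=cv2.morphologyEx(m,cv2.MORPH_OPEN,np.ones((5,5),np.uint8))
    nn,l,st,c=cv2.connectedComponentsWithStats(m); k=1+np.argmin(np.linalg.norm(c[1:]-e,axis=1))
    print(n,e.round(1),st[k],c[k].round(1),gb(onz(i,T,[c[k]],.180)).round(1)); P[n]=ray(i,T,[c[k]])
(o1,d1),(o2,d2)=P['scene'],P['side']
a=d1[0]/np.linalg.norm(d1);b=d2[0]/np.linalg.norm(d2);q=np.linalg.lstsq(np.c_[a,-b],o2-o1,rcond=None)[0];p=(o1+q[0]*a+o2+q[1]*b)/2
print('tri',p.round(4),gb(p))
a=cv2.resize(s[160:280,185:305],(400,400),interpolation=2)
b=cv2.resize(d[180:320,220:360],(400,400),interpolation=2)
cv2.imwrite('pics/z9.png',np.hstack([a,b]))
"
```

```text
t 17.9 TCP gb mm [-86.7  49.1] z 410.8 tool yaw-gb -0.04 xdown [ 0.002  0.    -1.   ] F gb [ 0.8 -0.4] Fz -0.6 w -0.0
wrist [284.3  -6.4] [ 255    0   64   45 1961] [286.4  16.7] [[38.5 46.8]]
scene [262.5 203.9] [247 195  23  17 278] [259.2 203.9] [[46.9 41.1]]
side [301.3 203.1] [294 201  16  13 166] [301.  206.6] [[44.4 40.5]]
tri [ 0.6069 -0.0373  0.1785] [[45.47421811 41.48667235]]
```

View pics/z9.png

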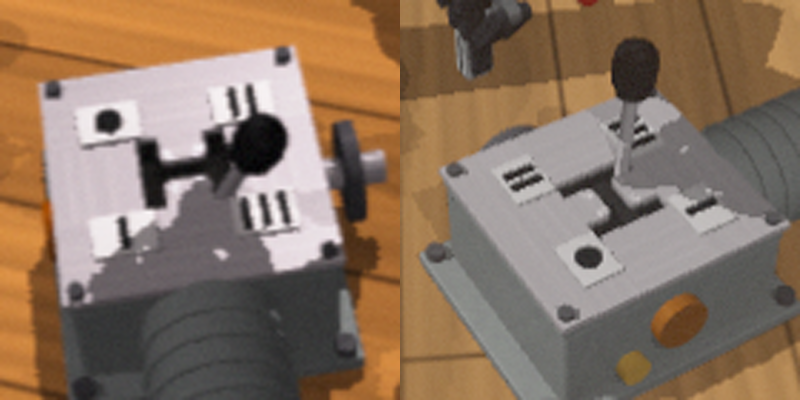

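The scene crop shows the knob at (259,143) and the stem at the far end of the slot at about (222,190). In the side crop the knob is at (636,70). The dark mask clipped the lit edges of the knob, so I triangulate again with the seen centres. I also compare the loose things before and after.

```bash
python3 -c "
from h import *
i1,T1=T_wc('scene');i2,T2=T_wc('side')
def tri(A,B):
    (o1,d1),(o2,d2)=ray(i1,T1,[A]),ray(i2,T2,[B]); a=d1[0]/np.linalg.norm(d1);b=d2[0]/np.linalg.norm(d2)
    q=np.linalg.lstsq(np.c_[a,-b],o2-o1,rcond=None)[0]; return (o1+q[0]*a+o2+q[1]*b)/2, np.linalg.norm(o1+q[0]*a-o2-q[1]*b)
p,e=tri([185+259/3.333-.35,160+143/3.333-.35],[220+236/2.857-.35,180+70/2.857-.35]); r=np.array([.6083,-.0289])
print('knob',p.round(4),e.round(4),gb(p).round(1),'to r3 mm',1000*np.linalg.norm(p[:2]-r))
im=cv2.imread('pics/w9.png'); i,T=T_wc('wrist')
m=(im.max(2)<45).astype(np.uint8);m[200:]=0
n,l,st,c=cv2.connectedComponentsWithStats(m)
k=1+np.argmax(st[1:,4]); print('wrist knob',st[k])
# knob's near edge row: bottom of blob, at its widest height
print(gb(onz(i,T,[[286,st[k][1]+st[k][3]]],.175)).round(1))
for n,bx in dict(scene=[(390,200,100,90),(120,140,56,84)],side=[(205,140,90,45),(210,335,120,80)]).items():
    a,b=[cv2.imread(f'pics/{n[0] if n==\"scene\" else \"d\"}9.png'),cv2.imread(f'pics/{n}0.png')]
    for x,y,w,h in bx: print(n,(x,y),np.abs(a[y:y+h,x:x+w].astype(int)-b[y:y+h,x:x+w]).max(2).__gt__(60).mean().round(4))
"
```

```text
knob [ 0.608  -0.0316  0.1829] 0.005 [[49.  46.1]] to r3 mm 2.6768879019255363
wrist knob [ 304   58   78   79 2781]
[[-29.5  47.7]]
scene (390, 200) 0.0411
scene (120, 140) 0.075
side (205, 140) 0.3714
side (210, 335) 0.0436
```

The knob is 2.7 mm from the middle of the three-rib plate, at height 183 mm against the given 180. The force rose at TCP x = 20.4 mm, exactly where the slot's end was expected. I'm handing in.

```bash
python3 -c "
from rig import *
print(finish_job())"
```

```text
the job is handed in; nothing more can be done
None
```

The gearbox is in third: the lever is against the end of the three-rib slot (+x, +y). I pushed it with shut fingers along +x out of park, along +y through the cross channel, then along +x to the end. I then withdrew and handed in at about 18 s. The job reports no verdict.

**Last checks**
- **Position:** the knob triangulates 2.7 mm from the middle of the three-rib plate, at 183 mm height against the 180 mm given. The two camera rays miss each other by 5 mm, so trust that to a few millimetres.
- **Fully home:** I could not read the tilt directly. The force rose from about 2 N to 8 N with almost no travel, where the slot's end was expected.
- **Force on the lever:** the most I saw was about 9 N. That came when the knob met the flaring knuckles during the first cross push, so I backed off, turned the tool 90° and pushed again.

**Checks that disagreed or gave nothing**
- **Dark-pixel mask:** it put the knob about 5 to 7 mm off, because it clipped the knob's lit side, so I used centres read by eye from the pictures.
- **Loose things:** the before-and-after picture comparison was inconclusive, because the arm and its shadow had moved in it. The fingertips stayed at about 170 mm or higher, above all of the loose things, and I saw no sign of contact.

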